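# Touch the earthing tester before handling the boards

### The arm

A 6-joint arm with a two-finger parallel gripper is mounted at the origin on a cart in front of the work surface, level with it; the furniture and walls round the work are solid. World frame = base frame: x ahead of the robot, y to its left, z up, the work surface at z = 0. Lengths are in m, angles in degrees, forces in N, time in s.
With the tool pointing down it reaches from about 0.4 to 0.825 m from the base axis. Payload 7 kg.
Tool frame: the origin (TCP) lies between the finger pads, 19 mm behind the fingertips; this is the grasp point; z points along the fingers, y is the line along which they close (so a half turn about z gives the same grasp; the last joint's range is limited). The gripper opens to 88 mm and grips with 3 to 60 N. Pads are 19 mm wide; open, the fingers measure 130 mm over their backs; the gripper's body (78 mm by 193 mm) begins 47 mm behind the grasp point.
Start: joints at [-50.758, 20.546, 0.682, 0, -70.136, -16.507], TCP at [0.261, -0.623, 0.245] pointing down, gripper open.
Joint ranges: [-176.03, 176.03], [-82.01, 121.73], [-58.28, 71.71], [-173.87, 95.51], [-174.79, -0.11], [-173.66, 173.66]. Speed limits (degrees/s): [136.94, 136.94, 172.46, 180, 180, 180].

### API

Orientations are given as [roll, pitch, yaw] about the fixed x, y, z axes, in that order (R = Rz(yaw) Ry(pitch) Rx(roll)).
In Python, from plant import ctrl gives the robot as it stands.
- The arm moves only by the tool drive_effector, called after "Emit:" by a JSON object that holds its "name" and its "arguments", one argument or row to a line. Schema: {"type":"object","properties":{"ticks":{"type":"array","items":{"type":"number"},"minItems":5,"maxItems":40},"only":{"type":"string"},"quiet":{"type":"boolean"},"lines":{"type":"string"}},"required":["ticks"],"additionalProperties":false}. ticks is one flat list of numbers that holds 1 to 8 rows one after another, with no inner brackets; each row has 5 numbers: dx, dy, dz in cm, then a turn about the tool's z in units of 5 degrees, then the finger opening in m; each row is the pose to reach, as a shift and turn from the pose commanded when the call began, along the tool's axes at that moment; what a row does not reach only later rows make up. A row lasts 1/8 s, in which the tool goes at most 0.0625 m and 10.7 degrees, less where a joint would pass 70% of its speed; a pose out of reach is approached as far as the arm can. The fingers move at their own pace and stop on an object; the grip force is fixed at half the most. Time passes only in rows, so rows that do not move let the fingers close. The tool returns the time, the measured TCP pose, the force, the opening and the grip force at its end. only (a regular expression) keeps the lines of the reply that match it, lines (a string "A,B") keeps lines A to B, and quiet returns only ok. Input that does not fit is refused with a message, and nothing moves.
- ctrl.get_obs(): the state, without advancing time (a new reading comes with each control period).
- ctrl.snapshot(name): name is "side" or "top"; returns a dict with "frame" (400x640x3 uint8, red, green, blue), "z_map" (400x640 float32, m along the optical axis (not along the pixel's ray), 0 where there is no reading), "fovy" (degrees; the focal length in pixels is half the picture's height over the tangent of half this angle, whatever the lens; pixels are square), "cx", "cy" (the principal point, pixels), "k1" (the pictures are not rectified: a ray, as slopes to the right and down, at radius r is drawn at 1 + k1 r^2 times it, then the intrinsics apply), "R" (3x3) and "t" (3): a world point X has camera coordinates R X + t. Camera axes: x right, y down, z forward; pixel columns grow to the right and rows downward; lengths in m; the calibration is good to about 2 mm. A picture is of the moment at which its call begins.
- ctrl.close_job(): hands the job in; it is judged then, once.
The state is a dict: "clock": time; "joint_pos": joint angles; "qvel": joint speeds; "tau": joint torques, N m; "tool_pos": TCP position; "orientation": TCP orientation; "force": force on the tool from outside, world axes, zero at the start; "moment": the same for the moment, N m; "opening": finger opening in m; "gripper_force": force on a finger pad.
Only numpy, scipy, OpenCV 4.12 (cv2) and the standard library are available. Lean on these libraries where they do the work, as an engineer would, in place of code of your own. Each camera call takes 0.05 s, during which the arm holds its last target. There are 200 camera calls.

### The job

Before anyone handles the boards, prove the hand is earthed: with the fingertips, lightly press down the square steel plate of the earthing tester, keep it down for two seconds, then let it spring up and draw the hand about 15 cm clear of it. The bell box with the round plate, the counter box with the narrow bar and the small things around must not be touched. Touch gently, and do not pick up, tip or shove the tester.

Things in the scene. Friction and masses are not known exactly. Their poses are not given: they have to be found in the camera images.
- tester: the earthing tester: grey plastic box, 72 x 72 mm, 37 mm high, 0.5 to 1 kg, loose on rubber feet; origin at the centre of its underside, z up, x and y along its sides; socket and lens on its -x side. On the middle of its top a sprung steel plate, 5 mm thick, its upper face 50 mm above the bench, SQUARE, 34 x 34 mm
- tester_top (a point): centre of the upper face of the tester's square plate; moves down with it (8 mm clear above the box at rest, 2 mm at the stop)
- tester_plate (a joint): how far the tester's square plate is pressed down, m: 0 at rest, 0.006 at the stop; a spring lifts it back (2 N to start, 5 N at the stop)
- bell: the call bell, not to be touched: grey plastic box, 72 x 72 mm, 37 mm high, 0.5 to 1 kg, loose on rubber feet; origin at the centre of its underside, z up, x and y along its sides; socket and lens on its -x side. On the middle of its top a sprung steel plate, 5 mm thick, its upper face 50 mm above the bench, ROUND, 36 mm across
- bell_plate (a joint): how far the bell's round plate is pressed down, m: 0 at rest, 0.006 at the stop; a spring lifts it back (2 N to start, 5 N at the stop)
- counter: the piece counter, not to be touched: grey plastic box, 72 x 72 mm, 37 mm high, 0.5 to 1 kg, loose on rubber feet; origin at the centre of its underside, z up, x and y along its sides; socket and lens on its -x side. On the middle of its top a sprung steel plate, 5 mm thick, its upper face 50 mm above the bench, a NARROW BAR, 16 mm (box x) x 52 mm (box y)
- counter_plate (a joint): how far the counter's bar plate is pressed down, m: 0 at rest, 0.006 at the stop; a spring lifts it back (2 N to start, 5 N at the stop)
- brown_bottle: small brown glass bottle, 31 mm across, 46 mm high, standing loose near the boxes; origin at the centre of its underside
- wick_reel: small blue wire reel lying flat, 29 mm across, 11 mm high, loose; origin at the centre of its underside
- tip_tin: small round white tin, 40 mm across, 19 mm high, loose; origin at the centre of its underside

How it is judged:
By the outcome, as a careful person would: the job done as asked, in the order asked, and still so for the second after the job is handed in, with the robot touching nothing.
It also fails if it takes over 32 s, if anything falls off the work surface, if the arm or the gripper's body presses on something with over 40 N, if the wrist force passes 120 N, or if a joint passes its speed limit or range.

## Working session

There is one attempt and no reset: what is moved stays moved. The work goes in short steps, Python scripts to look and compute and a tool call to move; the robot and the scene stay as the last step left them, time stands still between calls to the robot, and variables do not carry over. Pictures are saved under pics/ and viewed, at most 10 in all, crops included, and the job is handed in when it is done.

```bash
ls; mkdir -p pics; cat > h.py <<'E'
import numpy as np, cv2
from plant import ctrl
def snap(n):
    s=ctrl.snapshot(n); np.savez(f'pics/{n}.npz',**s); return s
def world(s):
    h,w=s['z_map'].shape; f=h/2/np.tan(np.radians(s['fovy']/2))
    u,v=np.meshgrid(np.arange(w),np.arange(h))
    xd=(u-s['cx'])/f; yd=(v-s['cy'])/f; x,y=xd.copy(),yd.copy()
    for _ in range(30):
        k=1+s['k1']*(x*x+y*y); x,y=xd/k,yd/k
    z=s['z_map']; P=np.stack([x*z,y*z,z],-1)
    return (P-s['t'])@s['R']
E
python3 - <<'E'
from h import *
for n in('top','side'):
    s=snap(n); cv2.imwrite(f'pics/{n}1.png',s['frame'][...,::-1]); print(n,s['t'],s['R'],s['fovy'],s['k1'])
o=ctrl.get_obs(); print(o)
E
```

```text
pics
plant.py
top [-0.28812909  0.57901262  1.01370576] [[-0.02917842 -0.99925408  0.02529625]
 [-0.98918472  0.02522663 -0.14448947]
 [ 0.14374355 -0.02923864 -0.98918294]] 49.1648712731785 0.03930293087134785
side [-0.56211147 -0.13832062  1.25651228] [[ 0.99973172 -0.00602044  0.02236614]
 [ 0.01352224 -0.63228364 -0.77461897]
 [ 0.01880529  0.7747136  -0.6320326 ]] 48.08095122947917 0.022789399166327474
{'clock': 0.1, 'joint_pos': array([-5.07582947e+01,  2.05876131e+01,  6.37725502e-01, -1.88087922e-02,
       -7.01352310e+01, -1.65052204e+01]), 'qvel': array([-0.10931776, -0.05526651,  0.10007032, -0.01174261, -0.02935713,
        0.01229755]), 'tau': array([-2.99257845e-04, -5.84163916e+01,  2.93750685e+01,  7.01546252e+00,
        1.01826258e-02, -7.49711035e-05]), 'tool_pos': array([ 0.2606828 , -0.62217518,  0.24449994]), 'orientation': array([ 1.79913365e+02, -7.23114173e-03, -1.57269914e+02]), 'force': array([-0.19228497, -0.34466402, -0.37039959]), 'moment': array([ 3.31888511e-03, -3.17899132e-05, -1.61907983e-03]), 'gripper_force': 0.0, 'opening': 0.08733197883284809}
```

View pics/top1.png

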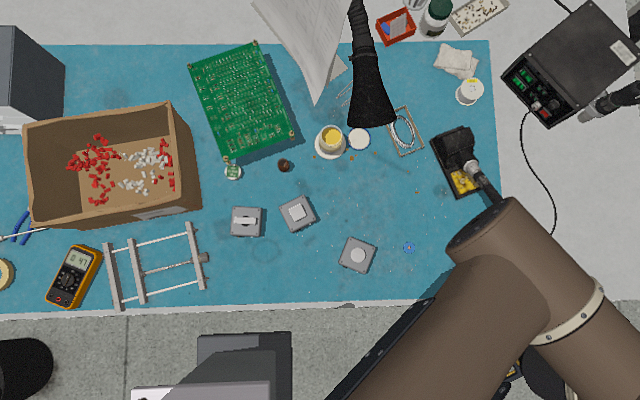

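View pics/side1.png

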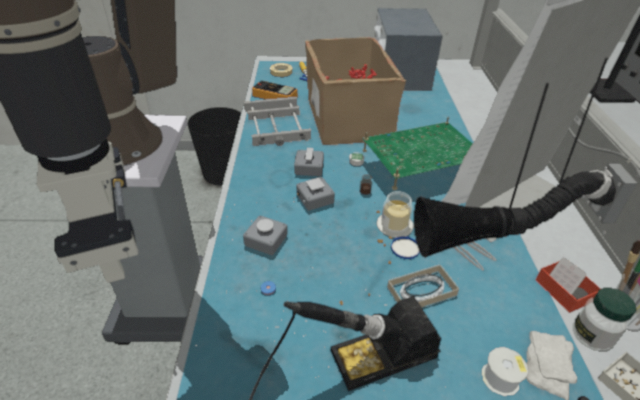

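The top picture shows the tester (square plate) at about (297,211), the counter (bar) at (246,221) and the bell (round plate) at (357,254). The bottle is at (285,165) and the reel at (408,247). In the side picture the tester is at (316,188).

```bash
python3 - <<'E'
from h import *
for n,pts in(('top',dict(tester=(297,211),counter=(246,221),bell=(357,254),bottle=(285,165),reel=(408,247))),('side',dict(tester=(316,186),counter=(309,156),bell=(265,228),bottle=(365,185)))):
    s=dict(np.load(f'pics/{n}.npz')); W=world(s); 
    for k,(u,v) in pts.items():
        w=W[v-22:v+23,u-22:u+23].reshape(-1,3)
        c=W[v,u]
        m=(w[:,2]>c[2]-.006)&(w[:,2]<c[2]+.006)&(np.hypot(*(w[:,:2]-c[:2]).T)<.035)
        p=w[m]; r=cv2.minAreaRect((p[:,:2]*1000).astype(np.float32))
        print(n,k,c.round(4),'n',m.sum(),'mean',p.mean(0).round(4),'rect',np.round(r[0],1),np.round(r[1],1),round(r[2],1))
        b=w[(w[:,2]>.028)&(w[:,2]<.041)&(np.hypot(*(w[:,:2]-c[:2]).T)<.06)]
        if len(b)>20 and k in('tester','bell','counter'):
            r=cv2.minAreaRect((b[:,:2]*1000).astype(np.float32)); print('   box',np.round(r[0],1),np.round(r[1],1),round(r[2],1),b[:,2].mean())
    if n=='top':
        m=(W[...,2]>.06)&(np.hypot(W[...,0]-.5,W[...,1]+0.0)<.6)&(s['z_map']>0)
        # tall things within 0.25 of tester
        c=W[211,297]; d=np.hypot(W[...,0]-c[0],W[...,1]-c[1]); m=(W[...,2]>.055)&(d<.25)&(s['z_map']>0)
        for q in W[m][::max(1,m.sum()//15)]: print(q.round(3))
E
```

```text
top tester [ 0.5509 -0.2373  0.0452] n 208 mean [ 0.5474 -0.2381  0.0471] rect [ 548.3 -236.3] [55.8 62.7] 25.3
   box [ 546.2 -237.3] [71.2 71.7] 25.6 0.036315833157474026
top counter [ 0.5297 -0.1154  0.0484] n 152 mean [ 0.5306 -0.1123  0.0497] rect [ 532.  -113.7] [47.2 46.1] 45.5
   box [ 531.3 -112.2] [72.2 71.7] 84.7 0.03618006100016355
top bell [ 0.4437 -0.3776  0.0511] n 174 mean [ 0.4414 -0.3787  0.0501] rect [ 441.5 -377.6] [33.4 33.2] 86.6
   box [ 441.5 -378.8] [71.6 71.9] 65.9 0.03652009142563605
top bottle [ 0.6645 -0.2104  0.048 ] n 47 mean [ 0.671  -0.2042  0.046 ] rect [ 671.4 -204.3] [22.1 23.7] 88.8
top reel [ 0.4584 -0.5083  0.0124] n 123 mean [ 0.4565 -0.5098  0.0111] rect [ 461.  -511.4] [53.  56.9] 55.5
[ 0.797 -0.202  0.074]
[ 0.749 -0.177  0.07 ]
[ 0.722 -0.1    0.066]
[0.619 0.    0.2  ]
[ 0.469 -0.466  0.634]
[ 0.448 -0.436  0.601]
[ 0.428 -0.424  0.609]
[ 0.402 -0.423  0.646]
[ 0.384 -0.417  0.673]
[ 0.371 -0.37   0.674]
[ 0.36  -0.375  0.678]
[ 0.351 -0.348  0.686]
[ 0.343 -0.376  0.704]
[ 0.334 -0.354  0.708]
[ 0.323 -0.328  0.707]
side tester [ 0.551  -0.2487  0.0513] n 151 mean [ 0.5484 -0.2387  0.0501] rect [ 548.5 -237.3] [34.1 36.2] 25.4
   box [ 548.  -238.3] [71.9 74.6] 25.0 0.03615766885235725
side counter [ 0.5332 -0.1266  0.051 ] n 70 mean [ 0.5321 -0.1164  0.0501] rect [ 532.1 -115.5] [46.1 16.1] 86.3
   box [ 532.1 -115.6] [73.6 71.9] 86.3 0.036255317641155756
side bell [ 0.4452 -0.3899  0.0504] n 174 mean [ 0.4432 -0.3805  0.0502] rect [ 442.8 -378.3] [34.5 35.3] 64.6
   box [ 443.3 -380.5] [73.1 71.5] 66.2 0.036319917908395935
side bottle [ 0.6697 -0.2157  0.0302] n 69 mean [ 0.6708 -0.2116  0.0312] rect [ 671.8 -206.7] [31.4 27.1] 86.5
```

```bash
python3 - <<'E'
import cv2
i=cv2.imread('pics/top1.png')[130:290,200:440]
cv2.imwrite('pics/c.png',cv2.resize(i,None,fx=3.3,fy=3.3,interpolation=2))
E
```

```text
(no output)
```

View pics/c.png

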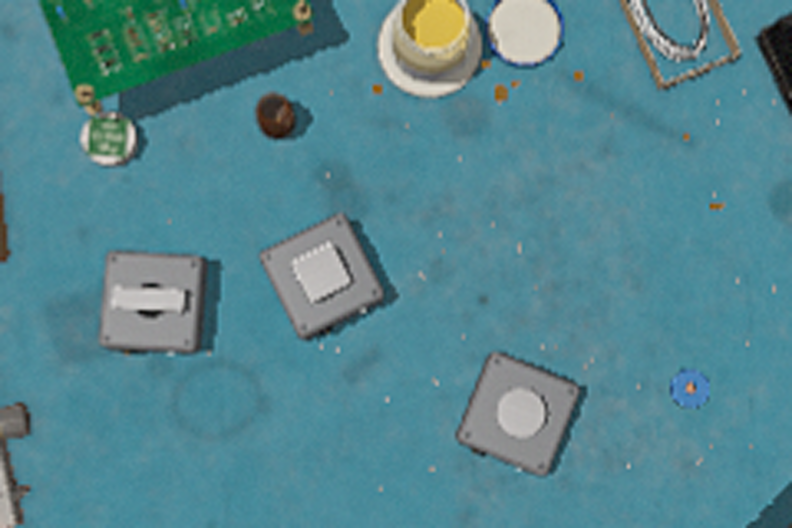

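The tester's top is at (0.5475, -0.238, 0.050), with its yaw about 25.4° mod 90. Both cameras agree on this, and the sizes match. The tool yaw, -157.3° (22.7° mod 90), is almost aligned already, so I'll work out the shift in tool axes.

```bash
cat > go.py <<'E'
from h import *
from scipy.spatial.transform import Rotation as Rn
import sys
o=ctrl.get_obs(); R=Rn.from_euler('xyz',o['orientation'],degrees=True)
g=np.array([float(a) for a in sys.argv[1:4]])
print((R.inv().apply(g-o['tool_pos'])).round(4), o['tool_pos'].round(4),o['orientation'].round(2),o['force'].round(2),o['clock'])
E
python3 go.py 0.5475 -0.238 0.245
```

```text
[-4.130e-01  2.435e-01 -2.000e-04] [ 0.2607 -0.6222  0.2445] [ 1.7991e+02 -1.0000e-02 -1.5727e+02] [-0.19 -0.34 -0.37] 0.1
```
Rows: even 8 steps, 0.0599 each... speed limits may slow; last row to catch up. Turn +? need tool yaw -154.6 world i.e. +2.7 world = -2.7 about tool z (pointing down). Include -2.7.

Careful with the scale: shifts go in cm and turns go in units of 5 degrees. That gives: -0.4 m is -40, -0.35 m is -35, -2.7 degrees is -0.54.

Emit:
{"name": "drive_effector", "arguments": {
  "ticks": [-5, 3, 0, 0, 0, -10, 6, 0, 0, 0, -15, 9, 0, 0, 0, -20, 12, 0, 0, 0, -25, 15, 0, -0.2, 0, -30, 18, 0, -0.4, 0, -35, 21, 0, -0.54, 0, -40, 24.35, 0, -0.54, 0]
}}

```text
clock: 1.1
tool_pos: [0.5364, -0.2417, 0.2452]
orientation: [180.0, -0.0, -154.6]
force: [0.7, 0.0, -0.0]
opening: 0.0134
gripper_force: 0.0
```

```bash
python3 go.py 0.5475 -0.238 0.085
```

```text
[-0.0116 -0.0015  0.1602] [ 0.5364 -0.2417  0.2452] [ 1.7999e+02 -1.0000e-02 -1.5456e+02] [ 0.65  0.03 -0.04] 1.1
```

Next I descend so the fingertips are about 16 mm above the plate, slowing at the end.

Emit:
{"name": "drive_effector", "arguments": {
  "ticks": [-0.6, -0.1, 3, 0, 0, -1.15, -0.15, 7, 0, 0, -1.15, -0.15, 11, 0, 0, -1.15, -0.15, 14, 0, 0, -1.15, -0.15, 15.5, 0, 0, -1.15, -0.15, 16, 0, 0, -1.15, -0.15, 16, 0, 0, -1.15, -0.15, 16, 0, 0]
}}

```text
clock: 2.1
tool_pos: [0.5474, -0.2399, 0.0866]
orientation: [-179.9, 0.1, -154.6]
force: [0.0, 0.5, -0.3]
opening: 0.0002
gripper_force: 0.0
```

```bash
python3 go.py 0.5475 -0.238 0.069
python3 - <<'E'
from h import *
s=snap('side'); i=s['frame'][80:280,200:440,::-1]
cv2.imwrite('pics/s2.png',cv2.resize(i,None,fx=3,fy=3,interpolation=2))
E
```

```text
[-0.0009  0.0018  0.0176] [ 0.5474 -0.2399  0.0866] [-1.7993e+02  9.0000e-02 -1.5456e+02] [ 0.02  0.55 -0.33] 2.1
```

View pics/s2.png

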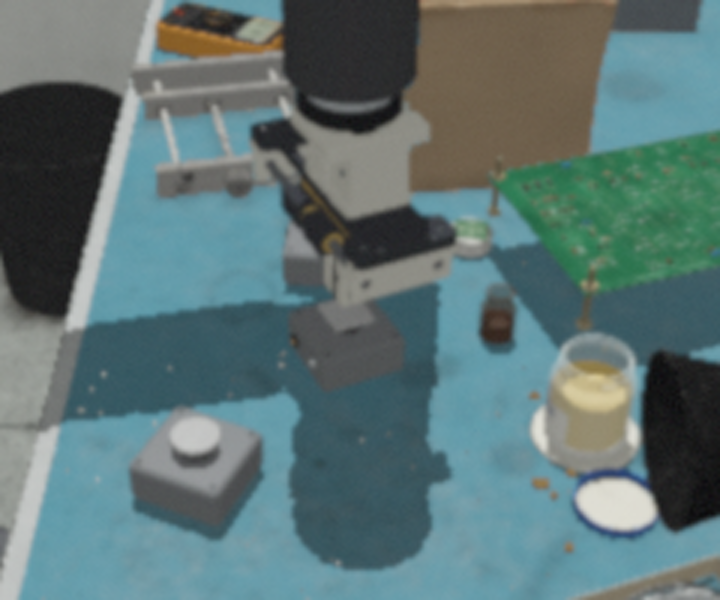

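The closed fingertips hang just above the tester's square plate (crop 348,310), with the neighbours clear. Now a slow descent to contact.

To row units: 0.016 m is 1.6, 0.0175 m is 1.75.

Emit:
{"name": "drive_effector", "arguments": {
  "ticks": [0, 0.15, 0.5, 0, 0, 0, 0.15, 0.9, 0, 0, 0, 0.15, 1.2, 0, 0, 0, 0.15, 1.4, 0, 0, 0, 0.15, 1.6, 0, 0, 0, 0.15, 1.75, 0, 0, 0, 0.15, 1.75, 0, 0, 0, 0.15, 1.75, 0, 0]
}}

```text
clock: 3.15
tool_pos: [0.5461, -0.2385, 0.068]
orientation: [-180.0, 0.0, -154.6]
force: [-0.7, 0.6, 1.4]
opening: 0.0004
gripper_force: 1.1
```

```bash
python3 go.py 0.5475 -0.238 0.065
```

```text
[-0.0015 -0.0002  0.003 ] [ 0.5461 -0.2385  0.068 ] [-179.99    0.   -154.56] [-0.72  0.62  1.44] 3.15
```

Emit:
{"name": "drive_effector", "arguments": {
  "ticks": [0, 0, 0.1, 0, 0, 0, 0, 0.2, 0, 0, 0, 0, 0.3, 0, 0, 0, 0, 0.3, 0, 0]
}}

```text
clock: 3.65
tool_pos: [0.5461, -0.2385, 0.0649]
orientation: [-180.0, 0.0, -154.6]
force: [-1.2, 0.4, 4.1]
opening: 0.0006
gripper_force: 1.9
```

```bash
python3 go.py 0.5475 -0.238 0.063
```

```text
[-0.0015 -0.0002  0.0019] [ 0.5461 -0.2385  0.0649] [-180.      0.   -154.56] [-1.2   0.44  4.11] 3.65
```

To row units: 0.0016 m is 0.16, 0.0008 m is 0.08.

Emit:
{"name": "drive_effector", "arguments": {
  "ticks": [0, 0, 0.08, 0, 0, 0, 0, 0.16, 0, 0, 0, 0, 0.16, 0, 0]
}}

```text
clock: 4.03
tool_pos: [0.5461, -0.2385, 0.0633]
orientation: [-180.0, 0.0, -154.6]
force: [-0.9, 0.1, 4.7]
opening: 0.0007
gripper_force: 2.3
```

```bash
python3 go.py 0.5475 -0.238 0.063
```

```text
[-0.0015 -0.0002  0.0003] [ 0.5461 -0.2385  0.0633] [-179.99    0.   -154.56] [-0.87  0.12  4.7 ] 4.025
```

Emit:
{"name": "drive_effector", "arguments": {
  "ticks": [0, 0, 0.05, 0, 0, 0, 0, 0.05, 0, 0, 0, 0, 0.05, 0, 0, 0, 0, 0.05, 0, 0, 0, 0, 0.05, 0, 0, 0, 0, 0.05, 0, 0, 0, 0, 0.05, 0, 0, 0, 0, 0.05, 0, 0]
}}

```text
clock: 5.03
tool_pos: [0.5461, -0.2385, 0.0631]
orientation: [-180.0, 0.0, -154.6]
force: [-1.8, 0.1, 6.9]
opening: 0.0006
gripper_force: 3.5
```

```bash
python3 - <<'E'
from h import *
s=snap('side'); i=s['frame'][130:230,260:380,::-1]
cv2.imwrite('pics/s3.png',cv2.resize(i,None,fx=5,fy=5,interpolation=2))
E
```

```text
(no output)
```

View pics/s3.png

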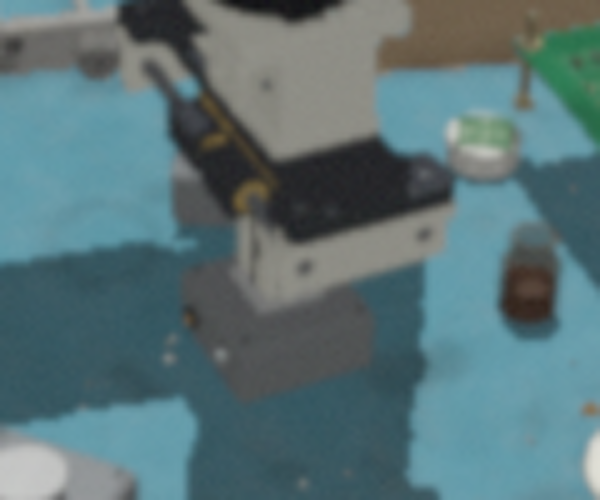

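The plate is at its stop: the picture shows the fingertips (crop 260,295) pressed low over the box, with a force of 6.9 N. The box has not moved. I'll hold a little longer, then lift slowly.

Emit:
{"name": "drive_effector", "arguments": {
  "ticks": [0, 0, 0, 0, 0, 0, 0, 0, 0, 0, 0, 0, 0, 0, 0, 0, 0, 0, 0, 0, 0, 0, 0, 0, 0, 0, 0, 0, 0, 0, 0, 0, 0, 0, 0, 0, 0, 0, 0, 0]
}}

```text
clock: 6.08
tool_pos: [0.5461, -0.2385, 0.0631]
orientation: [-180.0, 0.0, -154.6]
force: [-1.8, 1.8, 7.4]
opening: 0.0003
gripper_force: 3.5
```

Emit:
{"name": "drive_effector", "arguments": {
  "ticks": [0, 0, 0, 0, 0, 0, 0, 0, 0, 0, 0, 0, -0.3, 0, 0, 0, 0, -0.6, 0, 0, 0, 0, -1, 0, 0, 0, 0, -2, 0, 0, 0, 0, -4, 0, 0, 0, 0, -7, 0, 0]
}}

```text
clock: 7.08
tool_pos: [0.5455, -0.2383, 0.133]
orientation: [179.9, -0.1, -154.6]
force: [0.2, 0.1, 0.2]
opening: 0.0003
gripper_force: 0.0
```

Emit:
{"name": "drive_effector", "arguments": {
  "ticks": [0, 0, -4, 0, 0, 0, 0, -7, 0, 0, 0, 0, -8.5, 0, 0, 0, 0, -9, 0, 0, 0, 0, -9, 0, 0, 0, 0, -9, 0, 0, 0, 0, -9, 0, 0]
}}

```text
clock: 7.95
tool_pos: [0.5457, -0.2384, 0.2218]
orientation: [179.9, -0.1, -154.6]
force: [-0.8, -0.3, 0.7]
opening: 0.0005
gripper_force: 0.0
```

```bash
python3 - <<'E'
from h import *
s=snap('side'); W=world(s); w=W[164:210,294:340].reshape(-1,3); p=w[(w[:,2]>.044)&(w[:,2]<.056)&(np.hypot(w[:,0]-.548,w[:,1]+.238)<.035)]
print(len(p),p.mean(0)); i=s['frame'][80:280,200:440,::-1]
b=w[(w[:,2]>.028)&(w[:,2]<.041)]; print(cv2.minAreaRect((b[:,:2]*1000).astype(np.float32)))
cv2.imwrite('pics/s4.png',cv2.resize(i,None,fx=3,fy=3,interpolation=2))
E
```

```text
150 [ 0.54848508 -0.23841375  0.04991501]
((541.31103515625, -205.73208618164062), (82.19667053222656, 148.86441040039062), 12.802033424377441)
```

View pics/s4.png

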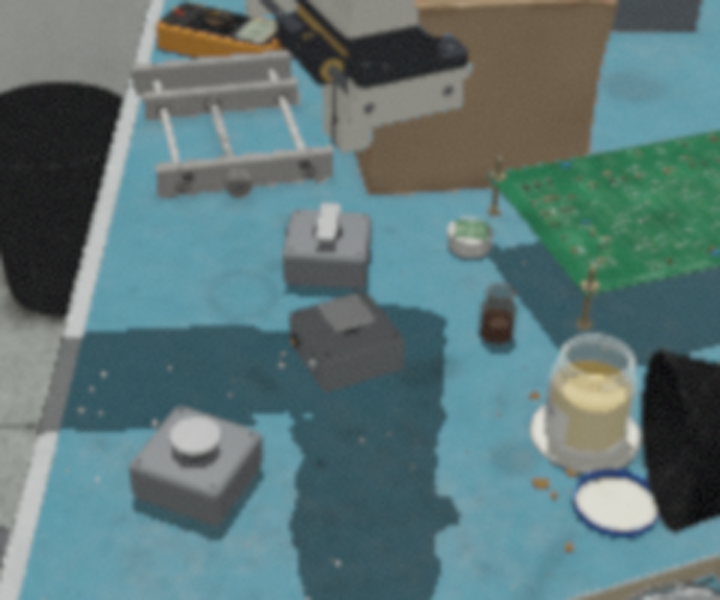

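The plate has sprung back to z = 0.050 and the tester is where it was. The fingertips are about 153 mm above it and nothing else has moved, so I'm handing the job in.

```bash
python3 -c "
from plant import ctrl
print(ctrl.close_job())"
```

```text
the job is handed in; nothing more can be done
None
```

The tester's square plate was pressed to its stop at about 7 N, held there for just over two seconds and released; it sprang back up, the fingertips are about 15 cm clear, nothing else was touched, and the job was handed in at about 8 s.

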